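# Turn the runway tile cork side up

## Robot

A 6-joint arm with a two-finger parallel gripper is mounted at the origin on the work surface. World frame = base frame: x ahead of the robot, y to its left, z up, the work surface at z = 0. Lengths are in m, angles in rad, forces in N, time in s.
With the tool pointing down it reaches from about 0.35 to 0.975 m from the base axis. Payload 4.9 kg.
Tool frame: the origin (TCP) lies at the very end of the fingers, on their centre line; the grasp point (between the pads) lies 19 mm behind it; z points along the fingers, y is the line along which they close (so a half turn about z gives the same grasp; the last joint's range is limited). The gripper opens to 85 mm and grips with 20 to 120 N. Pads are 22 mm wide; open, the fingers measure 114 mm over their backs; the gripper's body (76 mm by 85 mm) begins 54 mm behind the grasp point. The pads swing forward as they close: fully open they stand 13 mm farther back than shut.
Start: joints at [1.188, 0.053, 1.613, -0, 1.476, -0.119], TCP at [0.163, 0.603, 0.231] pointing down, gripper open.
Joint ranges: [-3.01, 3.01], [-1.01, 2.22], [0.06, 2.58], [-1.02, 4.17], [0.09, 2.62], [-3.14, 3.14]. Speed limits (rad/s): [2.57, 2.57, 3.14, 3.14, 3.14, 3.14].

## Interface

Orientations are given as a unit quaternion [w, x, y, z].
In Python, from plant import monitor, vision, manip gives the robot as it stands. The module is installed in compiled form; this text tells all that it offers.
- The arm moves only by the tool arm_command, never from a script. Its argument "rows" is a list of rows, each a list of 3 entries, a list of its own where there are three numbers: the finger opening in mm, from 0 to 85.4, then the shift along the world's x, y, z in units of 30 cm (1.0 is 30 cm), then the turn, a rotation vector about the world's x, y, z in units of pi/2 rad (1.0 is pi/2 rad). In form: [[claw, [x, y, z], [wx, wy, wz]], ...]. A call has 1 to 12 rows; each row is the pose to reach, as a shift and turn from the pose commanded when the call began; what a row does not reach only later rows make up. A row lasts 1/12 s, in which the tool goes at most 41.7 mm and 7.16 degrees, less where a joint would pass 70% of its speed; a pose out of reach is approached as far as the arm can. A call with a number of a shift or a turn outside -1 to 1 is refused whole. A call with a gripper value outside its range is refused whole. The fingers move at their own pace and stop on an object; the grip force is fixed at half the most. Time passes only in rows, so rows that repeat a pose let the fingers close. It gives the time, the measured TCP pose, the force, the opening and the grip force at its end, in the units of the state.
- monitor.state(): the state, without advancing time (a new reading comes with each control period).
- vision.grab_frame(name): name is "side" or "top" or "wrist"; returns a dict with "color" (384x512x3 uint8, red, green, blue), "z_map" (384x512 float32, m along the optical axis (not along the pixel's ray), 0 where there is no reading), "mtx" (3x3 intrinsics, pixels), "R" (3x3) and "t" (3): a world point X has camera coordinates R X + t. Camera axes: x right, y down, z forward; pixel columns grow to the right and rows downward; lengths in m; the calibration is good to about 2 mm. A picture is of the moment at which its call begins.
- manip.job_done(): hands the job in; it is judged then, once.
The state is a dict: "time": time; "joint_pos": joint angles; "joint_vel": joint speeds; "joint_efforts": joint torques, N m; "tool_pos": TCP position; "tool_rot": TCP orientation; "contact_force": force on the tool from outside, world axes, zero at the start; "ft_torque": the same for the moment, N m; "gripper_width": opening from 0.0 (shut) to 1.0 (fully open); "grasp_force": force on a finger pad.
Only numpy, scipy, OpenCV 4.12 (cv2) and the standard library are available. Lean on these libraries where they do the work, as an engineer would, in place of code of your own. Each camera call takes 0.05 s, during which the arm holds its last target. There are 200 camera calls.

## Task

The next class rolls the steel balls over cork instead of copper. First slide the corral's gate fully shut so that the balls stay penned, then turn the copper-faced tile over and lay it flat, cork side up, squarely along the middle of the grey runway stand in front of the gate, between the pen and the blue end lip. Lay the tile down under control, never dropping it or letting it topple, let no ball out, leave the wand, vial and copper weight where they are, and let go at the end.

Things in the scene. Friction and masses are not known exactly. Their poses are not given: they have to be found in the camera images.
- corral: Fixed unit, origin on the cart top below the line where stand and pen meet. +y side: the pen, a white floor 140 (x) x 175 (y) mm, top at z = 30 mm, clear walls 20 mm high on three sides, the gate along x at y = 13 mm. -y side: grey runway stand 40 mm wide, top at z = 20 mm, from y = 0 (pen edge, 10 mm step up) to y = -156 mm (blue end lip 60 mm wide, 8 mm high over the stand, 12 mm thick).
- stand_mid (a point): Middle of the runway stand's top face, 20 mm above the cart; axes as the corral's: y along the stand towards the gate, x across it. The tile's place is centred here (8 mm free at each end); it overhangs the stand by 6 mm on each side.
- gate (a joint): Gate slide in m: 0 fully shut (hard stop), 0.080 fully open. It opens towards the corral's -x, friction 1.5 N, and stays where it is left.
- gate_grip (a point): Point in the gate's blue handle, an upright block 16 (corral x) x 20 (y) mm, 28 mm high. The point is 70 mm above the cart, 10 mm below the handle's top and 18 mm above the top edge of the gate panel, which is clear, 128 mm long, 6 mm thick, 22 mm high and centred under the handle.
- tile: Loose flat tile 140 (x) x 52 (y) x 12 (z) mm, about 0.22 kg, origin at its centre. +z is the copper face, -z the cork face; it starts copper up. Its +x end has a black band. On each long side, 52 mm from the centre towards +x, a round brass pivot button 10 mm across stands out 5 mm (62 mm over both). Pinched on the buttons with about 5 N it can swing about them; with 30 N it is held stiffly.
- tile_pivot (a point): Point midway between the two brass buttons inside the tile: (52, 0, 0) mm in the tile's frame, 18 mm from its +x end and 122 mm from its -x end. Axes as the tile's.
- rest: Fixed black parking block on which the tile starts, 110 (x) x 40 (y) x 20 mm high, origin under its centre. The tile lies along its x and overhangs it on all sides.
- vial: Glass vial with cork stopper, 28 mm across, 70 mm tall, standing, origin under its centre. Leave alone.
- weight: Copper coin weight, disc 44 mm across, 14 mm high, origin under its centre. Leave alone.
- wand: Blue magnet wand lying flat, 170 mm long along x, 26 mm wide, 14 mm high, origin at its underside near the middle. Leave alone.
- ball1_center (a point): Centre of steel ball 1, 24 mm across, loose on the pen's floor; it must stay in the pen.
- ball2_center (a point): Centre of steel ball 2, 24 mm across, loose on the pen's floor; it must stay in the pen.
- ball3_center (a point): Centre of steel ball 3, 24 mm across, loose on the pen's floor; it must stay in the pen.
- ball4_center (a point): Centre of steel ball 4, 24 mm across, loose on the pen's floor; it must stay in the pen.

How it is judged:
On the way, in this order (a step that is already met when the one before it is completed fails the run):
1. the gate is fully shut (value of joint gate below 0.006 m), for 0.2 s.
2. the tile is turned cork side up (angle between tile's own z axis and vertical above 2.9 rad), for 0.1 s.
At the end, for the whole second after the job is handed in: The tile lies still and flat on the runway stand, cork face up (within 3.5 degrees), its centre within 10 mm across and 12 mm along of the stand's middle and its length along the stand within 7 degrees (either end towards the gate); the gate is within 6 mm of shut and all four balls are in the pen (angle between tile's own z axis and vertical above 3.08 rad and x of tile in the frame of stand_mid between -0.01 and 0.01 m and y of tile in the frame of stand_mid between -0.012 and 0.012 m and z of tile in the frame of stand_mid between 0.002 and 0.01 m and angle between the x axis of tile and the y axis of stand_mid, either way round below 0.12 rad and linear speed of tile below 0.02 m/s and value of joint gate below 0.006 m and x of ball1_center in the frame of corral between -0.07 and 0.07 m and y of ball1_center in the frame of corral between 0.013 and 0.175 m and z of each of ball1_center, ball2_center, ball3_center, ball4_center in the frame of corral above 0.035 m and x of ball2_center in the frame of corral between -0.07 and 0.07 m and y of ball2_center in the frame of corral between 0.013 and 0.175 m and x of ball3_center in the frame of corral between -0.07 and 0.07 m and y of ball3_center in the frame of corral between 0.013 and 0.175 m and x of ball4_center in the frame of corral between -0.07 and 0.07 m and y of ball4_center in the frame of corral between 0.013 and 0.175 m); the robot touches nothing.
It fails at once if the tile is dropped or topples (it moves faster than 0.5 m/s while no finger touches it) (linear speed of tile above 0.5 m/s and contact force between the fingers and tile below 0.01 N).
It fails at once if a ball leaves the pen (height (world z) of any of ball1_center, ball2_center, ball3_center, ball4_center below 0.034 m).
It fails at once if the vial, weight or wand is moved by more than 25 mm or the vial is tipped over (distance of any of vial, weight, wand from where it was at the start of the episode above 0.025 m or angle between vial's own z axis and vertical above 0.6 rad).
It also fails if it takes over 64 s, if anything falls off the work surface, if the arm or the gripper's body presses on something with over 40 N, if the wrist force passes 120 N, or if a joint passes its speed limit or range.

## Working session

There is one attempt and no reset: what is moved stays moved. The work goes in short steps, Python scripts to look and compute and a tool call to move; the robot and the scene stay as the last step left them, time stands still between calls to the robot, and variables do not carry over. Pictures are saved under pics/ and viewed, at most 10 in all, crops included, and the job is handed in when it is done.

Besides the shell and the picture viewer there is one more tool, called after "Call:" as name(argument=value, ...) on one line, values as JSON. arm_command: Moves the arm, as the interface text tells. Shifts and turns lie within -1 to 1; 1 stands for 30 cm of shift or pi/2 rad of turn. Its arguments: {"type":"object","properties":{"rows":{"type":"array"}},"required":["rows"]}

```bash
mkdir -p pics
cat > h.py <<'E'
import numpy as np, cv2
from plant import monitor, vision, manip
def grab(n):
    f=vision.grab_frame(n); return f
def cloud(f):
    z=f['z_map'];K=f['mtx'];v,u=np.indices(z.shape)
    P=np.stack([(u-K[0,2])/K[0,0]*z,(v-K[1,2])/K[1,1]*z,z],-1)
    W=(P-np.asarray(f['t']).ravel())@f['R']
    W[z==0]=np.nan
    return W
def save(f,name): cv2.imwrite('pics/'+name,f['color'][:,:,::-1])
E
python3 - <<'E'
from h import *
s=monitor.state();print(s)
a=grab('top');b=grab('side')
np.savez('a.npz',top=cloud(a),side=cloud(b),tc=a['color'],sc=b['color'])
cv2.imwrite('pics/top0.png',cv2.resize(a['color'][:,:,::-1],(800,600)))
save(b,'side0.png')
for f in(a,b):print(f['mtx'],f['R'],f['t'])
E
```

```text
{'time': 0.0, 'joint_pos': array([ 1.18799083e+00,  5.34057505e-02,  1.61429835e+00, -2.03894821e-05,
        1.47599110e+00, -1.18981578e-01]), 'joint_vel': array([ 9.95162261e-04,  1.07273497e-03,  3.86604411e-04,  7.72500509e-04,
       -7.42696301e-05,  1.67921143e-03]), 'joint_efforts': array([ 5.70767170e-04, -3.93689740e+01, -3.70172453e+01, -7.98731116e-05,
        7.26113882e-03, -1.41425568e-05]), 'tool_pos': array([0.16274323, 0.60279403, 0.2300301 ]), 'tool_rot': array([-2.51169920e-04,  1.31528689e-01,  9.91311807e-01, -1.02088196e-03]), 'contact_force': array([-0.94992138, -0.32403555,  0.09642557]), 'ft_torque': array([0.01685419, 0.02154903, 0.04385487]), 'grasp_force': 0.0, 'gripper_width': 1.0022978051098315}
[[495.93092159   0.         257.10553731]
 [  0.         495.93092159 186.57751114]
 [  0.           0.           1.        ]] [[-0.02364883 -0.99967272 -0.00975591]
 [-0.98633018  0.02492281 -0.16288532]
 [ 0.16307515  0.0057705  -0.98659677]] [0.0030525  0.582351   1.01872437]
[[349.49028914   0.         255.38098199]
 [  0.         349.49028914 187.39602745]
 [  0.           0.           1.        ]] [[ 0.81184906 -0.58383777 -0.00587887]
 [-0.38407606 -0.52643484 -0.75851957]
 [ 0.43975753  0.61806133 -0.65162374]] [-0.48401461  0.28841672  0.71025188]
```

View pics/top0.png

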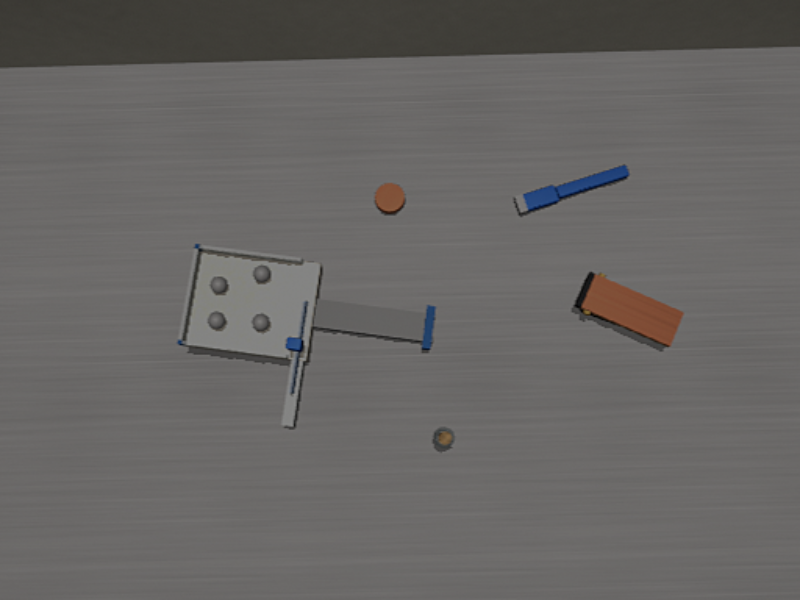

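View pics/side0.png

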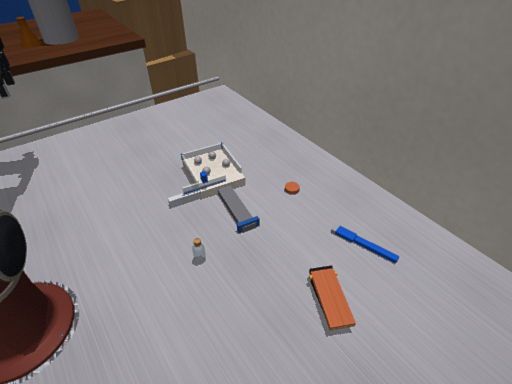

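The top view (800x600) shows the pen at left with its gate handle at (294,344), the runway running to the blue lip at (428,328), and the tile at (630,310) with its black band and buttons at the left end. The wand is at (575,190), the weight at (390,198) and the vial at (444,438). The side view agrees.

Run:
```python
import numpy as np,cv2
d=np.load('a.npz');W=d['top'];c=d['tc'];hsv=cv2.cvtColor(c,cv2.COLOR_RGB2HSV)
def box(m,name):
    P=W[m];P=P[~np.isnan(P).any(1)]
    (cx,cy),(w,h),a=cv2.minAreaRect((P[:,:2]*1000).astype(np.float32))
    print(name,len(P),'c',round(cx,1),round(cy,1),'wh',round(w,1),round(h,1),'ang',round(a,1),'zmed',np.nanmedian(P[:,2]).round(4),'med',(np.median(P[:,:2],0)*1000).round(1))
v,u=np.indices(c.shape[:2]);U=u*800/512;V=v*600/384
win=lambda a,b,e,f:(U>a)&(U<b)&(V>e)&(V<f)
H,S,Vv=hsv[...,0],hsv[...,1],hsv[...,2];z=W[...,2]
box(win(560,700,260,360)&(z>0.024)&(z<0.04),'tileall')
box(win(560,700,260,360)&(z>0.027)&(z<0.04)&(H<20)&(S>100),'copper')
blue=(H>100)&(H<130)&(S>120)
box(win(280,310,330,360)&blue&(z>.06),'handle')
box(win(415,440,300,355)&blue&(z>.02),'lip')
box(win(322,422,290,350)&(z>.015)&(z<.025),'stand')
box(win(175,330,240,365)&(z>.026)&(z<.034),'floor')
box(win(175,330,240,365)&(z>.044)&(z<.056),'walls')
box(win(430,460,420,455)&(z>.02),'vial')
box(win(280,312,290,400)&(z>.045)&(z<.058),'gate')
for n,(a,b) in dict(h=(294,344),b1=(262,274),b2=(261,323),lip=(428,328),tile=(630,310)).items(): print(n,W[int(b*.64),int(a*.64)].round(4))
# gradients: edges of tile via ransac-free row fits
m=(win(560,700,260,360)&(z>0.027)&(z<0.04)&(H<20)&(S>100)).astype(np.uint8)
print(cv2.minAreaRect(cv2.findNonZero(m)),cv2.minAreaRect(cv2.findNonZero((win(322,422,290,350)&(z>.015)&(z<.025)).astype(np.uint8))))
```

```text
tileall 1608 c 553.4 -326.8 wh 140.5 61.9 ang 63.8 zmed 0.0315 med [ 553.2 -326. ]
copper 1442 c 551.8 -325.5 wh 139.7 59.5 ang 61.9 zmed 0.0316 med [ 551.9 -328.7]
handle 79 c 511.4 133.5 wh 20.0 15.1 ang 78.6 zmed 0.0792 med [510.7 133.1]
lip 131 c 535.5 -46.6 wh 10.8 58.2 ang 82.0 zmed 0.0274 med [535.4 -46.5]
stand 1164 c 547.8 29.9 wh 149.0 48.3 ang 76.9 zmed 0.0197 med [547.9  30. ]
floor 3859 c 570.5 197.6 wh 171.8 147.1 ang 81.0 zmed 0.0297 med [576.4 199.3]
walls 1005 c 571.5 204.7 wh 166.7 147.9 ang 80.8 zmed 0.0497 med [564.8 226.9]
vial 141 c 384.5 -62.7 wh 25.2 26.7 ang 88.3 zmed 0.0509 med [384.2 -61.9]
gate 181 c 512.9 136.6 wh 27.6 126.2 ang 74.5 zmed 0.0511 med [501.1 134.8]
h [0.5108 0.1332 0.0778]
b1 [0.6112 0.1817 0.0547]
b2 [0.5447 0.1822 0.0499]
lip [ 0.5356 -0.0445  0.0252]
tile [ 0.5518 -0.3268  0.0317]
((402.94830322265625, 196.87933349609375), (65.17906188964844, 26.925827026367188), 21.801410675048828) ((238.9615478515625, 204.6923065185547), (67.6600570678711, 21.768888473510742), 11.309932708740234)
```

```bash
cat > fit.py <<'E'
import numpy as np,cv2
d=np.load('a.npz');W=d['top'];c=d['tc'];hsv=cv2.cvtColor(c,cv2.COLOR_RGB2HSV)
v,u=np.indices(c.shape[:2]);U=u*800/512;V=v*600/384
win=lambda a,b,e,f:(U>a)&(U<b)&(V>e)&(V<f)
H,S=hsv[...,0],hsv[...,1];z=W[...,2]
def fit(m,name):
    # line fit of both long edges: transverse mid per column of pixels, in world
    P=W[m][:,:2]*1000; c0=P.mean(0); a=np.linalg.svd(P-c0,full_matrices=False)[2][0]; a*=np.sign(a[1])
    for _ in range(4):
        n=np.array([a[1],-a[0]]);s=(P-c0)@a;t=(P-c0)@n
        b=np.arange(s.min()+6,s.max()-6,2.5);E=[]
        for q in b:
            k=abs(s-q)<2
            if k.sum()>8:E.append((q,t[k].min(),t[k].max()))
        E=np.array(E);f=[np.polyfit(E[:,0],E[:,i],1) for i in(1,2)]
        f=[np.polyfit(E[k,0],E[k,i+1],1) for i in(0,1) for k in[abs(E[:,i+1]-np.polyval(f[i],E[:,0]))<2.5]]
        g=(f[0][0]+f[1][0])/2;a=a+g*n;a/=np.linalg.norm(a)
    mid=(np.median(E[:,1])+np.median(E[:,2]))/2; e=(np.percentile(s,.5)+np.percentile(s,99.5))/2
    C=c0+e*a+mid*n
    print(name,'C',C.round(1),'yaw',np.degrees(np.arctan2(a[1],a[0])).round(2),'len',(np.percentile(s,99.5)-np.percentile(s,.5)).round(1),'w',(np.median(E[:,2])-np.median(E[:,1])).round(1),'slopes',f[0][0].round(3),f[1][0].round(3))
    return C,a
if __name__=='__main__':
    fit(win(560,700,260,360)&(z>0.029)&(z<0.034),'tile')
    blue=(H>100)&(H<130)&(S>120)
    C,a=fit(win(318,424,290,350)&(z>.0175)&(z<.0225),'stand')
    L=np.array([535.5,-46.6]);n=np.array([a[1],-a[0]])
    O=C+a*((L-C)@a+162); print('origin',O,'lip off',(L-C)@n,'mid',O-78*a)
    for nm,p in dict(handle=(511,133.3),vial=(384.5,-62.7),b1=(611,182),b2=(545,182)).items():
        q=np.array(p)-O;print(nm,(q@n).round(1),(q@a).round(1))
    F=W[win(175,330,240,365)&(z>.026)&(z<.034)][:,:2]*1000-O
    print('floor y',np.percentile(F@a,[.5,99.5]),'x',np.percentile(F[(F@a>30)]@n,[1,99]))
E
python3 fit.py
```

```text
tile C [ 553.7 -327.1] yaw 64.3 len 139.1 w 51.1 slopes -0.004 0.004
stand C [548.   33.3] yaw 80.97 len 149.0 w 38.1 slopes 0.001 -0.001
origin [560.78777775 113.41422174] lip off 0.15120282226883455 mid [548.54028276  36.38176841]
handle -52.3 11.8
vial -146.4 -201.6
b1 38.8 75.6
b2 -26.4 65.3
floor y [ -0.51688027 169.67295749] x [-63.12143026  64.54493267]
```

Call:
arm_command(rows=[[50, [0.1, -0.1, 0], [0, 0, -0.077]], [50, [0.2, -0.25, 0], [0, 0, -0.154]], [50, [0.3, -0.4, 0], [0, 0, -0.231]], [50, [0.4, -0.55, 0], [0, 0, -0.308]], [50, [0.5, -0.7, 0], [0, 0, -0.385]], [50, [0.6, -0.85, 0], [0, 0, -0.462]], [50, [0.7, -1, 0], [0, 0, -0.54]], [50, [0.8, -1, 0], [0, 0, -0.62]], [50, [0.9, -1, 0], [0, 0, -0.7]], [50, [1, -1, 0], [0, 0, -0.77]], [50, [1, -1, 0], [0, 0, -0.85]], [50, [1, -1, 0], [0, 0, -0.92]]])

```text
time: 1.1
tool_pos: [0.4665, 0.3011, 0.2306]
tool_rot: [0.001, 0.758, 0.653, -0.0]
contact_force: [-1.6, -0.3, -0.6]
gripper_width: 0.588
grasp_force: 0.0
```

Call:
arm_command(rows=[[50, [0.05, -0.13, 0], [0, 0, -0.012]], [50, [0.1, -0.26, 0], [0, 0, -0.012]], [50, [0.15, -0.39, 0], [0, 0, -0.012]], [50, [0.15, -0.52, -0.1], [0, 0, -0.012]], [50, [0.15, -0.555, -0.2], [0, 0, -0.012]], [50, [0.15, -0.555, -0.3], [0, 0, -0.012]], [50, [0.15, -0.555, -0.4], [0, 0, -0.012]], [50, [0.15, -0.555, -0.4], [0, 0, -0.012]], [50, [0.15, -0.555, -0.4], [0, 0, -0.012]]])

```text
time: 1.85
tool_pos: [0.5062, 0.1366, 0.1094]
tool_rot: [-0.001, 0.76, 0.649, -0.002]
contact_force: [-0.1, 0.7, 1.2]
gripper_width: 0.584
grasp_force: 0.0
```

```bash
python3 -c "
from h import *
s=monitor.state();print(s['tool_pos'],s['tool_rot'],s['joint_pos'])"
```

```text
[0.50622279 0.13655529 0.10936065] [-0.00137425  0.76041538  0.64943218 -0.00209933] [ 1.21503429e-01 -7.66187552e-02  1.95216184e+00 -3.00753729e-05
  1.27106776e+00  2.78628378e-01]
```

Call:
arm_command(rows=[[50, [0.015, -0.007, -0.08], [0, 0, 0]], [50, [0.015, -0.007, -0.16], [0, 0, 0]], [50, [0.015, -0.007, -0.16], [0, 0, 0]], [5, [0.015, -0.007, -0.16], [0, 0, 0]], [5, [0.015, -0.007, -0.16], [0, 0, 0]], [5, [0.015, -0.007, -0.16], [0, 0, 0]], [5, [0.015, -0.007, -0.16], [0, 0, 0]], [5, [0.015, -0.007, -0.16], [0, 0, 0]], [5, [0.015, -0.007, -0.16], [0, 0, 0]]])

```text
time: 2.6
tool_pos: [0.5144, 0.1352, 0.0664]
tool_rot: [0.001, 0.76, 0.65, 0.002]
contact_force: [-0.0, 0.7, 6.4]
gripper_width: 0.166
grasp_force: 61.2
```

Call:
arm_command(rows=[[5, [0.025, -0.004, 0], [0, 0, 0]], [5, [0.05, -0.008, 0], [0, 0, 0]], [5, [0.075, -0.012, 0], [0, 0, 0]], [5, [0.1, -0.016, 0], [0, 0, 0]], [5, [0.12, -0.019, 0], [0, 0, 0]], [5, [0.14, -0.022, 0], [0, 0, 0]], [5, [0.15, -0.024, 0], [0, 0, 0]], [5, [0.16, -0.026, 0], [0, 0, 0]], [5, [0.165, -0.027, 0], [0, 0, 0]], [5, [0.165, -0.027, 0], [0, 0, 0]], [5, [0.165, -0.027, 0], [0, 0, 0]]])

```text
time: 3.52
tool_pos: [0.5643, 0.1274, 0.0664]
tool_rot: [0.001, 0.76, 0.65, 0.003]
contact_force: [0.3, 1.2, 5.8]
gripper_width: 0.167
grasp_force: 61.0
```

```bash
python3 -c "
from h import *
f=grab('top');save(f,'x.png');s=monitor.state();print(s['tool_pos'],s['contact_force'])
for i in range(3):s=monitor.state();print(s['tool_pos'],s['contact_force'])"
```

```text
[0.56429424 0.12739386 0.06641222] [0.74543375 1.72791343 5.20974028]
[0.56429424 0.12739386 0.06641222] [0.74543375 1.72791343 5.20974028]
[0.56429424 0.12739386 0.06641222] [0.74543375 1.72791343 5.20974028]
[0.56429424 0.12739386 0.06641222] [0.74543375 1.72791343 5.20974028]
```

Call:
arm_command(rows=[[5, [0.005, -0.001, 0], [0, 0, 0]], [5, [0.01, -0.0016, 0], [0, 0, 0]], [5, [0.01, -0.0016, 0], [0, 0, 0]], [5, [0.01, -0.0016, 0], [0, 0, 0]]])

```text
time: 3.9
tool_pos: [0.5646, 0.1274, 0.0663]
tool_rot: [-0.001, 0.76, 0.65, -0.0]
contact_force: [-9.5, 2.5, 12.9]
gripper_width: 0.167
grasp_force: 62.0
```

Call:
arm_command(rows=[[5, [0.003, -0.0005, 0], [0, 0, 0]], [5, [0.006, -0.001, 0], [0, 0, 0]], [5, [0.006, -0.001, 0], [0, 0, 0]]])

```text
time: 4.15
tool_pos: [0.5648, 0.1273, 0.0663]
tool_rot: [-0.003, 0.76, 0.65, -0.002]
contact_force: [-15.8, 3.4, 18.1]
gripper_width: 0.171
grasp_force: 62.6
```

Call:
arm_command(rows=[[40, [0, 0, 0], [0, 0, 0]], [40, [0, 0, 0], [0, 0, 0]], [40, [0, 0, 0.05], [0, 0, 0]], [60, [0, 0, 0.15], [0, 0, 0]], [85, [0, 0, 0.27], [0, 0, 0]], [85, [0, -0.13, 0.35], [0, 0, -0.03]], [85, [0, -0.26, 0.35], [0, 0, -0.08]], [85, [0, -0.39, 0.35], [0, 0, -0.13]], [85, [0, -0.52, 0.35], [0, 0, -0.186]], [85, [0, -0.65, 0.35], [0, 0, -0.186]], [85, [0, -0.78, 0.35], [0, 0, -0.186]], [85, [0, -0.91, 0.35], [0, 0, -0.186]]])

```text
time: 5.15
tool_pos: [0.5668, -0.1493, 0.169]
tool_rot: [0.001, 0.847, 0.532, 0.0]
contact_force: [-0.2, -0.1, -0.2]
gripper_width: 0.993
grasp_force: 0.0
```

Call:
arm_command(rows=[[85, [0.03, -0.13, 0], [0, 0, 0]], [85, [0.03, -0.26, 0], [0, 0, 0]], [85, [0.03, -0.39, 0], [0, 0, 0]], [85, [0.03, -0.44, 0], [0, 0, 0]], [85, [0.03, -0.44, 0], [0, 0, 0]], [85, [0.03, -0.44, 0], [0, 0, 0]]])

```text
time: 5.65
tool_pos: [0.5757, -0.2796, 0.1683]
tool_rot: [-0.0, 0.847, 0.531, 0.0]
contact_force: [-0.5, 0.1, 0.1]
gripper_width: 0.995
grasp_force: 0.0
```

```bash
python3 -c "
from h import *
f=grab('wrist');save(f,'w1.png');s=monitor.state();print(s['tool_pos'],s['tool_rot'])
f=grab('top');np.savez('a.npz',top=cloud(f),tc=f['color'])
from fit import *
P=W[win(280,330,270,420)&(H>100)&(H<130)&(S>120)&(z>.06)]; print(np.nanmean(P,0),np.nanmin(P,0),np.nanmax(P,0))
C,a=fit(win(318,424,290,350)&(z>.0175)&(z<.0225),'stand')
P=W[win(415,440,300,355)&(H>100)&(H<130)&(S>120)&(z>.022)];print('lip',np.median(P,0),P.min(0),P.max(0))
"
```

```text
[ 0.57579045 -0.2784482   0.1682335 ] [-3.21685142e-04  8.46828281e-01  5.31866256e-01  2.09953582e-04]
[0.56149175 0.12463307 0.07767325] [0.55382324 0.11514877 0.06255972] [0.56957969 0.13508548 0.08414899]
stand C [548.3  33.2] yaw 81.12 len 148.3 w 38.3 slopes 0.001 -0.001
lip [ 0.53514236 -0.0466065   0.02791143] [ 0.5068688  -0.05407115  0.0222643 ] [ 0.5639919  -0.03714039  0.03258233]
```

View pics/w1.png

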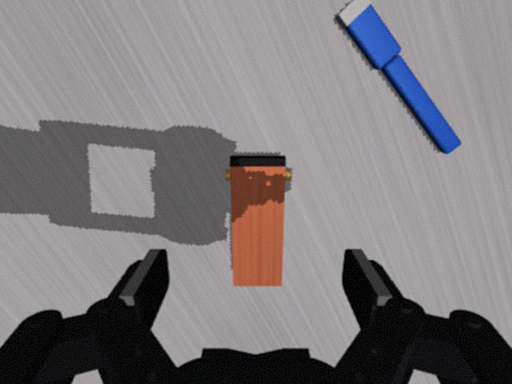

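The wrist view shows the tile upright in the image at columns 230–286, band at row 160 and brass buttons at (229,174) and (288,174). It sits centred between the fingers and aligned with them.

```bash
python3 -c "
from h import *
s=monitor.state();print(s['tool_pos'],s['tool_rot'])
f=grab('wrist');W=cloud(f);c=f['color']
z=W[...,2];m=(z>.027)&(z<.04);m[:140]=0;m[300:]=0;m[:,:215]=0;m[:,300:]=0
P=W[m][:,:2]*1000
print(len(P),np.median(z[m]),cv2.minAreaRect(P.astype(np.float32)))
for v,u in((174,229),(174,288),(160,231),(160,285),(284,234),(284,281)):print(W[v,u].round(4))
q=(P-P.mean(0));a=np.linalg.svd(q,full_matrices=False)[2][0];print(np.degrees(np.arctan2(a[1],a[0])),P.mean(0))
"
```

```text
[ 0.57587067 -0.27783597  0.16822175] [-2.95790940e-04  8.46543685e-01  5.32319156e-01  1.34732110e-04]
6798 0.031868793806448144 ((554.71337890625, -326.6271057128906), (141.36276245117188, 61.41548156738281), 64.17430114746094)
[ 0.554  -0.2645  0.0284]
[ 0.6048 -0.2891  0.028 ]
[ 0.5628 -0.2524  0.033 ]
[ 0.6079 -0.2744  0.0316]
[ 0.5037 -0.3745  0.0325]
[ 0.5486 -0.3976  0.0307]
-115.72901164722946 [ 557.84447943 -320.83499934]
```

Call:
arm_command(rows=[[85, [0.005, -0.003, -0.1], [0, 0, 0]], [85, [0.005, -0.003, -0.2], [0, 0, 0]], [85, [0.005, -0.003, -0.3], [0, 0, 0]], [85, [0.005, -0.003, -0.4], [0, 0, 0]], [85, [0.005, -0.003, -0.48], [0, 0, 0]], [85, [0.005, -0.003, -0.53], [0, 0, 0]], [85, [0.005, -0.003, -0.545], [0, 0, 0]], [75, [0.005, -0.003, -0.545], [0, 0, 0]], [66, [0.005, -0.003, -0.545], [0, 0, 0]], [63, [0.005, -0.003, -0.545], [0, 0, 0]], [63, [0.005, -0.003, -0.545], [0, 0, 0]], [63, [0.005, -0.003, -0.545], [0, 0, 0]]])

```text
time: 6.8
tool_pos: [0.5783, -0.2807, 0.0066]
tool_rot: [0.001, 0.847, 0.532, 0.001]
contact_force: [0.4, -0.0, 0.9]
gripper_width: 0.739
grasp_force: 0.0
```

Call:
arm_command(rows=[[61.5, [0, 0, 0], [0, 0, 0]], [61.5, [0, 0, 0], [0, 0, 0]], [61.5, [0, 0, 0], [0, 0, 0]]])

```text
time: 7.05
tool_pos: [0.5782, -0.2807, 0.0065]
tool_rot: [0.001, 0.847, 0.532, 0.001]
contact_force: [-0.8, 0.1, 6.1]
gripper_width: 0.72
grasp_force: 9.5
```

Call:
arm_command(rows=[[60.5, [0, 0, 0], [0, 0, 0]], [60.5, [0, 0, 0], [0, 0, 0]], [60.5, [0, 0, 0], [0, 0, 0]]])

```text
time: 7.3
tool_pos: [0.5782, -0.2806, 0.0066]
tool_rot: [0.001, 0.847, 0.532, 0.0]
contact_force: [-1.7, 1.9, 7.6]
gripper_width: 0.72
grasp_force: 28.0
```

Call:
arm_command(rows=[[60, [0, 0, 0.03], [0, 0, 0]], [60, [0, 0, 0.08], [0, 0, 0]], [60, [0, 0, 0.15], [0, 0, 0]], [60, [0, 0, 0.25], [0, 0, 0]], [60, [0, 0, 0.35], [0, 0, 0]], [60, [0, 0, 0.45], [0, 0, 0]], [60, [0, 0, 0.55], [0, 0, 0]], [60, [0, 0, 0.63], [0, 0, 0]], [60, [0, 0, 0.67], [0, 0, 0]], [60, [0, 0, 0.67], [0, 0, 0]], [60, [0, 0, 0.67], [0, 0, 0]]])

```text
time: 8.22
tool_pos: [0.5771, -0.2799, 0.2057]
tool_rot: [-0.0, 0.847, 0.532, 0.0]
contact_force: [0.4, 1.0, -3.1]
gripper_width: 0.711
grasp_force: 37.7
```

```bash
python3 -c "
from h import *
s=monitor.state();print(s['tool_pos'],s['gripper_width'],s['grasp_force'],s['contact_force'])
f=grab('side');g=grab('wrist')
cv2.imwrite('pics/s2.png',np.hstack([f['color'][150:384,230:430],g['color'][150:384]])[:,:,::-1])"
```

```text
[ 0.57708452 -0.27987322  0.20566696] 0.7105118253945958 37.719959020614624 [ 0.44106211  0.95570602 -3.05352478]
```

View pics/s2.png

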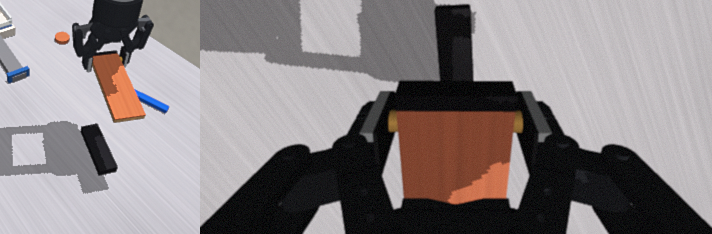

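The tile is lifted and held by its buttons near the pads' front edge, roughly horizontal. Next I loosen the pinch step by step so it swings down.

Call:
arm_command(rows=[[61, [0, 0, 0], [0, 0, 0]], [61.3, [0, 0, 0], [0, 0, 0]], [61.3, [0, 0, 0], [0, 0, 0]], [61.5, [0, 0, 0], [0, 0, 0]], [61.5, [0, 0, 0], [0, 0, 0]], [61.6, [0, 0, 0], [0, 0, 0]], [61.6, [0, 0, 0], [0, 0, 0]], [61.6, [0, 0, 0], [0, 0, 0]], [61.6, [0, 0, 0], [0, 0, 0]]])

```text
time: 9.07
tool_pos: [0.5773, -0.2801, 0.206]
tool_rot: [0.0, 0.847, 0.532, 0.0]
contact_force: [-0.7, 0.1, -3.0]
gripper_width: 0.721
grasp_force: 9.6
```

```bash
cat > look.py <<'E'
from h import *
import sys
s=monitor.state();print(s['tool_pos'],s['gripper_width'],s['grasp_force'],s['contact_force'])
f=grab('side');W=cloud(f);h=cv2.cvtColor(f['color'],cv2.COLOR_RGB2HSV)
m=(h[...,0]<15)&(h[...,1]>120)&(W[...,2]>.01)&(np.linalg.norm(W[...,:2]-np.asarray(s['tool_pos'])[:2],axis=-1)<.16)
P=W[m];c=P.mean(0);n=np.linalg.svd(P-c,full_matrices=False)[2][2];n*=np.sign(n[2])
print(len(P),'c',c.round(3),'n',n.round(3),'zrange',P[:,2].min().round(3),P[:,2].max().round(3))
if len(sys.argv)>1:save(f,sys.argv[1])
E
python3 look.py
```

```text
[ 0.57732063 -0.28009253  0.20595824] 0.7206221829020744 9.614547193050385 [-0.72328816  0.09794968 -2.97242573]
11804 c [ 0.504 -0.269  0.48 ] n [-0.165 -0.985  0.04 ] zrange 0.103 0.56
```

Call:
arm_command(rows=[[61.7, [0, 0, 0], [0, 0, 0]], [61.7, [0, 0, 0], [0, 0, 0]], [61.7, [0, 0, 0], [0, 0, 0]], [61.7, [0, 0, 0], [0, 0, 0]], [61.8, [0, 0, 0], [0, 0, 0]], [61.8, [0, 0, 0], [0, 0, 0]], [61.8, [0, 0, 0], [0, 0, 0]], [61.8, [0, 0, 0], [0, 0, 0]]])

```text
time: 9.78
tool_pos: [0.5773, -0.28, 0.2058]
tool_rot: [0.0, 0.847, 0.532, -0.0]
contact_force: [-0.1, 0.5, -1.9]
gripper_width: 0.725
grasp_force: 4.7
```

```bash
sed -i "s/(W\[...,2\]>.01)/(W[...,2]>.01)\&(W[...,2]<.24)/" look.py; python3 look.py
```

```text
[ 0.57726266 -0.28000896  0.20583155] 0.72459487811019 4.727613553404808 [-0.10693222  0.54263849 -1.88230671]
923 c [ 0.578 -0.276  0.173] n [0.441 0.885 0.149] zrange 0.104 0.235
```

Call:
arm_command(rows=[[60, [0, 0, 0], [0, 0, 0]], [60, [0, 0, 0], [0, 0, 0]], [60, [0, 0.04, 0], [0, 0, 0.01]], [60, [-0.01, 0.11, 0], [0, 0, 0.04]], [60, [-0.02, 0.2, 0], [0, 0, 0.07]], [60, [-0.03, 0.3, 0], [0, 0, 0.1]], [60, [-0.04, 0.4, 0], [0, 0, 0.13]], [60, [-0.05, 0.5, 0], [0, 0, 0.16]], [60, [-0.063, 0.6, 0], [0, 0, 0.186]], [60, [-0.063, 0.7, 0], [0, 0, 0.186]], [60, [-0.063, 0.78, 0], [0, 0, 0.186]], [60, [-0.063, 0.82, 0], [0, 0, 0.186]]])

```text
time: 10.83
tool_pos: [0.5578, -0.0306, 0.2059]
tool_rot: [-0.0, 0.759, 0.651, 0.001]
contact_force: [0.2, 0.7, -2.5]
gripper_width: 0.708
grasp_force: 36.5
```

Call:
arm_command(rows=[[60, [0, 0.1, 0], [0, 0, 0]], [60, [0, 0.2, 0], [0, 0, 0]], [60, [0, 0.3, 0], [0, 0, 0]], [60, [0, 0.38, 0], [0, 0, 0]], [60, [0, 0.425, 0], [0, 0, 0]], [60, [0, 0.425, -0.06], [0, 0, 0]], [60, [0, 0.425, -0.12], [0, 0, 0]], [60, [0, 0.425, -0.15], [0, 0, 0]], [60, [0, 0.425, -0.15], [0, 0, 0]], [60, [0, 0.425, -0.15], [0, 0, 0]]])

```text
time: 11.67
tool_pos: [0.5668, 0.0911, 0.1737]
tool_rot: [0.009, 0.761, 0.649, 0.007]
contact_force: [-0.6, -6.7, 29.5]
gripper_width: 0.711
grasp_force: 32.1
```

```bash
python3 look.py s3.png; python3 -c "
from h import *
print(monitor.state()['tool_rot'])"
```

```text
[0.56682557 0.0910557  0.17365516] 0.711057028968106 32.128652930259705 [-0.58759742 -6.69447519 29.51586782]
629 c [0.561 0.095 0.149] n [0.148 0.969 0.197] zrange 0.081 0.211
[0.00905279 0.76060047 0.64911695 0.00722147]
```

View pics/s3.png

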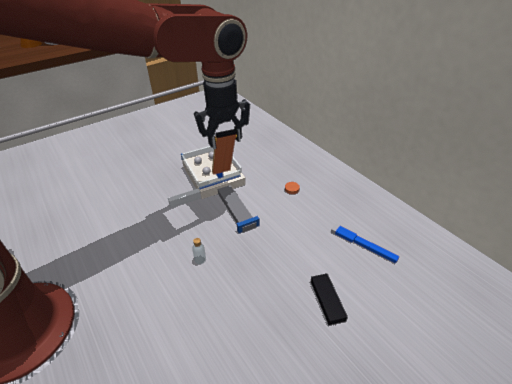

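The side view shows the tile's tip at (222,173) resting on the gate handle. I'll lift off and start farther from the gate.

Call:
arm_command(rows=[[60, [0, 0, 0.03], [0, 0, 0]], [60, [0, 0, 0.1], [0, 0, 0]], [60, [-0.007, -0.05, 0.1], [0, 0, 0]], [60, [-0.015, -0.1, 0.1], [0, 0, 0]], [60, [-0.015, -0.1, 0.1], [0, 0, 0]], [60, [-0.015, -0.1, 0.1], [0, 0, 0]]])

```text
time: 12.22
tool_pos: [0.5536, 0.0629, 0.1905]
tool_rot: [-0.0, 0.761, 0.649, -0.0]
contact_force: [-0.1, 0.1, -3.1]
gripper_width: 0.711
grasp_force: 32.4
```

```bash
python3 look.py; python3 -c "
from h import *
s=monitor.state();print(s['tool_pos'],s['tool_rot'],s['joint_pos'])
f=grab('wrist');h=f['color'];
g=grab('top');W=cloud(g);np.savez('a.npz',top=W,tc=g['color'])
cv2.imwrite('pics/w4.png',np.hstack([h[100:,:],g['color'][100:,60:330]])[:,:,::-1])
"
```

```text
[0.55364575 0.06289549 0.19050989] 0.7114373893359912 32.43353605270386 [-0.1464068   0.13674985 -3.08312157]
696 c [0.547 0.066 0.165] n [0.156 0.973 0.173] zrange 0.097 0.228
[0.55363916 0.06330858 0.19039744] [-3.50423667e-04  7.60631671e-01  6.49183579e-01 -1.33257969e-04] [-1.98714496e-02 -7.96137892e-02  1.81297770e+00  3.51526397e-04
  1.40889347e+00  1.37846779e-01]
```

View pics/w4.png

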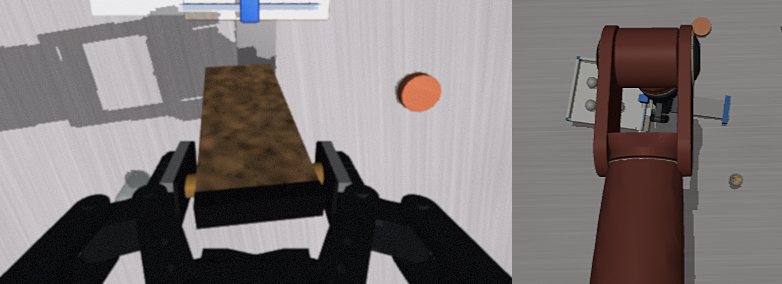

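The wrist view shows the cork face, tip edge at row 66 (columns 205–272). The buttons are at (190,186) and (320,173), so the tile is skewed in its own plane. I'll measure the skew.

```bash
cat > wr.py <<'E'
from h import *
O=np.array([.5612,.1136]);a=np.array([.1564,.9877]);n=np.array([.9877,-.1564])
def corral(W): q=W[...,:2]-O; return np.concatenate([(q@n)[...,None],(q@a)[...,None],W[...,2:]],-1)*1000
if __name__=='__main__':
    s=monitor.state();f=grab('wrist');W=corral(cloud(f));h=cv2.cvtColor(f['color'],cv2.COLOR_RGB2HSV)
    m=((h[...,0]<22)&(h[...,1]>70)&(W[...,2]>60)).astype(np.uint8)
    N,L,st,_=cv2.connectedComponentsWithStats(m);k=1+np.argmax(st[1:,4]);P=W[L==k];P=P[~np.isnan(P).any(1)]
    c=np.median(P,0);V=np.linalg.svd(P-c,full_matrices=False)[2];nn=V[2]*np.sign(V[2][1])
    P=P[abs((P-c)@nn)<3]
    ex=np.cross(nn,[0,0,1]);ex/=np.linalg.norm(ex);ey=np.cross(nn,ex)
    q=np.stack([(P-c)@ex,(P-c)@ey],1);r=cv2.minAreaRect(q.astype(np.float32));B=cv2.boxPoints(r)
    print(len(P),'normal',nn.round(3),'rect',r)
    print('corners',(c+B[:,:1]*ex+B[:,1:]*ey).round(1).tolist())
    print('tcp',corral(np.asarray(s['tool_pos'])[None]).round(1),'force',s['contact_force'].round(1),s['grasp_force'])
E
python3 wr.py
```

```text
12064 normal [-0.017  0.986  0.165] rect ((-0.965118408203125, 30.795204162597656), (62.067012786865234, 135.5900115966797), 5.83463191986084)
corners [[-43.7, -26.3, 97.7], [-29.6, -48.2, 230.8], [32.2, -46.1, 224.5], [18.0, -24.1, 91.5]]
tcp [[  0.3 -50.4 190.3]] force [-0.3 -0.2 -1.8] 32.452037930488586
```

Call:
arm_command(rows=[[60, [0.005, 0.03, -0.03], [0, 0, 0]], [60, [0.01, 0.06, -0.1], [0, 0, 0]], [60.5, [0.01, 0.06, -0.16], [0, 0, 0]], [61, [0.01, 0.06, -0.2], [0, 0, 0]], [61.3, [0.01, 0.06, -0.2], [0, 0, 0]], [61.3, [0.01, 0.06, -0.2], [0, 0, 0]], [61.3, [0.01, 0.06, -0.2], [0, 0, 0]]])

```text
time: 13.0
tool_pos: [0.5576, 0.0816, 0.1317]
tool_rot: [0.0, 0.76, 0.65, 0.001]
contact_force: [-0.8, -0.1, -3.1]
gripper_width: 0.714
grasp_force: 13.8
```

```bash
python3 wr.py
```

```text
10922 normal [-0.018  0.989  0.145] rect ((2.1476879119873047, 22.2735595703125), (62.460777282714844, 112.77647399902344), 2.851917028427124)
corners [[-35.2, -13.4, 60.4], [-29.3, -29.6, 171.8], [33.1, -28.1, 168.8], [27.2, -11.8, 57.3]]
tcp [[  1.4 -32.1 131.7]] force [-0.8 -0.1 -3.1] 13.79183515906334
```

Call:
arm_command(rows=[[61.3, [0, 0, -0.015], [0, 0, 0]], [61.3, [0, 0, -0.025], [0, 0, 0]], [61.3, [0, 0, -0.035], [0, 0, 0]], [61.3, [0, 0, -0.035], [0, 0, 0]]])

```text
time: 13.38
tool_pos: [0.5564, 0.0814, 0.1195]
tool_rot: [-0.0, 0.76, 0.649, -0.0]
contact_force: [-0.8, 0.2, -2.9]
gripper_width: 0.719
grasp_force: 13.8
```

```bash
python3 wr.py
```

```text
10422 normal [-0.017  0.989  0.146] rect ((2.2848052978515625, 17.795787811279297), (62.32616424560547, 101.67485809326172), 2.775284767150879)
corners [[-35.4, -15.4, 60.2], [-30.2, -30.2, 160.6], [32.0, -28.7, 157.6], [26.8, -13.9, 57.2]]
tcp [[  0.3 -32.6 119.5]] force [-0.8  0.2 -2.9] 13.778217136859894
```

```bash
sed -i 's/W\[...,2\]>60/W[...,2]>15/' wr.py; python3 wr.py
```

```text
11734 normal [-0.016  0.99   0.143] rect ((-0.9495697021484375, 32.00624084472656), (62.86870574951172, 137.64639282226562), 5.948451995849609)
corners [[-44.2, -10.6, 25.1], [-29.6, -30.0, 160.6], [32.9, -28.0, 154.2], [18.3, -8.7, 18.7]]
tcp [[  0.4 -32.5 119.8]] force [ 0.8  0.4 -2.9] 13.780206888914108
```

Call:
arm_command(rows=[[61.4, [0, 0, -0.01], [0, 0, 0]], [61.4, [0, 0, -0.02], [0, 0, 0]], [61.4, [0, 0, -0.02], [0, 0, 0]]])

```text
time: 13.73
tool_pos: [0.5593, 0.0812, 0.1179]
tool_rot: [0.002, 0.76, 0.649, 0.002]
contact_force: [-1.2, -2.1, 8.5]
gripper_width: 0.718
grasp_force: 11.2
```

```bash
python3 wr.py
```

```text
11923 normal [-0.019  0.989  0.146] rect ((-0.05208587646484375, 30.753631591796875), (62.908634185791016, 134.8984375), 5.727340221405029)
corners [[-40.9, -10.7, 26.9], [-27.1, -30.0, 159.7], [35.5, -27.9, 153.5], [21.7, -8.6, 20.7]]
tcp [[  3.2 -32.2 117.9]] force [-1.2 -2.1  8.5] 11.175739020109177
```

Call:
arm_command(rows=[[61.5, [-0.004, -0.023, -0.003], [0, 0, 0]], [61.5, [-0.007, -0.046, -0.007], [0, 0, 0]], [61.5, [-0.011, -0.07, -0.013], [0, 0, 0]], [61.5, [-0.015, -0.093, -0.021], [0, 0, 0]], [61.5, [-0.015, -0.093, -0.021], [0, 0, 0]]])

```text
time: 14.2
tool_pos: [0.554, 0.0519, 0.1101]
tool_rot: [0.002, 0.761, 0.649, 0.001]
contact_force: [-0.8, -3.2, 5.7]
gripper_width: 0.717
grasp_force: 10.1
```

```bash
python3 wr.py
```

```text
16789 normal [-0.006  0.922  0.388] rect ((-1.7261619567871094, 30.609100341796875), (63.161865234375, 138.23007202148438), 6.960640907287598)
corners [[-44.7, -10.5, 25.2], [-27.6, -63.6, 151.7], [35.0, -60.3, 144.6], [18.0, -7.2, 18.2]]
tcp [[  2.5 -62.1 110.1]] force [-0.8 -3.2  5.7] 10.077656507492065
```

Call:
arm_command(rows=[[61.5, [-0.004, -0.026, -0.01], [0, 0, 0]], [61.5, [-0.008, -0.052, -0.022], [0, 0, 0]], [61.5, [-0.012, -0.076, -0.036], [0, 0, 0]], [61.5, [-0.016, -0.1, -0.052], [0, 0, 0]], [61.5, [-0.019, -0.122, -0.069], [0, 0, 0]], [61.5, [-0.023, -0.143, -0.088], [0, 0, 0]], [61.5, [-0.026, -0.163, -0.108], [0, 0, 0]], [61.5, [-0.029, -0.182, -0.129], [0, 0, 0]], [61.5, [-0.029, -0.182, -0.129], [0, 0, 0]]])

```text
time: 15.0
tool_pos: [0.5417, -0.0015, 0.0665]
tool_rot: [-0.002, 0.761, 0.649, -0.001]
contact_force: [0.4, -0.5, -0.6]
gripper_width: 0.719
grasp_force: 11.0
```

```bash
python3 wr.py
```

```text
29894 normal [0.018 0.546 0.838] rect ((-1.4073810577392578, 12.691143035888672), (62.794097900390625, 133.6192169189453), 8.025106430053711)
corners [[-46.1, -15.7, 33.2], [-31.2, -127.1, 105.5], [31.2, -121.8, 100.8], [16.3, -10.5, 28.5]]
tcp [[  -1.3 -116.7   66.5]] force [ 0.4 -0.5 -0.6] 10.9789077937603
```

Call:
arm_command(rows=[[61.5, [-0.002, -0.012, -0.023], [0, 0, -0.01]], [61.5, [-0.0035, -0.022, -0.047], [0, 0, -0.02]], [61.5, [-0.0045, -0.029, -0.072], [0, 0, -0.03]], [61.5, [-0.0055, -0.034, -0.098], [0, 0, -0.04]], [61.5, [-0.006, -0.039, -0.124], [0, 0, -0.05]], [61.5, [-0.007, -0.0425, -0.151], [0, 0, -0.06]], [61.5, [-0.007, -0.0425, -0.151], [0, 0, -0.07]], [61.5, [-0.007, -0.0425, -0.151], [0, 0, -0.07]]])

```text
time: 15.72
tool_pos: [0.5409, -0.0135, 0.023]
tool_rot: [-0.001, 0.795, 0.606, -0.001]
contact_force: [-0.8, 0.6, -0.8]
gripper_width: 0.723
grasp_force: 10.0
```

```bash
python3 wr.py; python3 -c "
from h import *
f=grab('side');w=grab('wrist');cv2.imwrite('pics/s5.png',np.hstack([cv2.resize(f['color'][150:270,150:300],None,fx=2,fy=2),w['color'][60:300]])[:,:,::-1])"
```

```text
40990 normal [0.045 0.181 0.982] rect ((4.182001113891602, -4.7531585693359375), (62.74873733520508, 130.92083740234375), 11.569658279418945)
corners [[-27.5, -11.4, 33.9], [-32.2, -140.1, 57.8], [30.5, -142.8, 55.5], [35.2, -14.2, 31.6]]
tcp [[  -0.2 -128.8   23. ]] force [-0.8  0.6 -0.8] 10.026884973049164
```

View pics/s5.png

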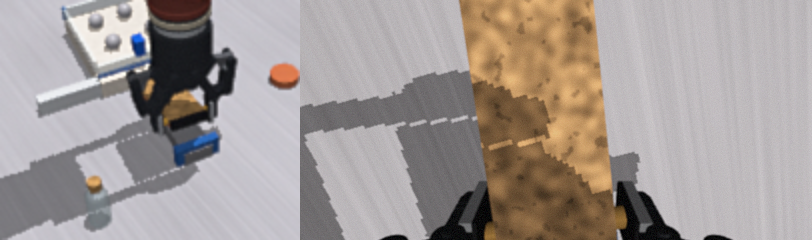

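The tile lies cork up, about 10° off flat, with its band end held just above the blue lip and its tip on the stand. The fingers are at columns 475 and 620 of the wrist part.

Call:
arm_command(rows=[[61.5, [0.002, 0.01, -0.008], [0, 0, 0.011]], [61.5, [0.003, 0.018, -0.018], [0, 0, 0.022]], [61.5, [0.003, 0.018, -0.03], [0, 0, 0.022]], [61.5, [0.003, 0.018, -0.042], [0, 0, 0.022]], [61.5, [0.003, 0.018, -0.054], [0, 0, 0.022]], [61.5, [0.003, 0.018, -0.054], [0, 0, 0.022]], [61.5, [0.003, 0.018, -0.054], [0, 0, 0.022]]])

```text
time: 16.45
tool_pos: [0.5421, -0.0083, 0.0073]
tool_rot: [-0.0, 0.784, 0.62, -0.0]
contact_force: [0.4, -0.5, -1.0]
gripper_width: 0.726
grasp_force: 10.2
```

```bash
python3 wr.py
```

```text
43538 normal [0.031 0.052 0.998] rect ((8.83540153503418, -8.496368408203125), (62.53874206542969, 126.28507995605469), 30.790372848510742)
corners [[-30.4, -11.0, 33.9], [-31.3, -137.1, 40.4], [31.2, -137.7, 38.5], [32.1, -11.6, 31.9]]
tcp [[   0.2 -123.4    7.3]] force [ 0.4 -0.5 -1. ] 10.215125977993011
```

Call:
arm_command(rows=[[61.5, [0.001, 0.007, -0.007], [0, 0, 0]], [61.5, [0.001, 0.01, -0.014], [0, 0, 0]], [61.5, [0.001, 0.01, -0.014], [0, 0, 0]], [61.5, [0.001, 0.01, -0.014], [0, 0, 0]]])

```text
time: 16.83
tool_pos: [0.5429, -0.0053, 0.0036]
tool_rot: [0.0, 0.784, 0.62, 0.0]
contact_force: [0.7, 0.1, -1.0]
gripper_width: 0.722
grasp_force: 10.3
```

Call:
arm_command(rows=[[61.5, [0, 0, -0.006], [0, 0, 0]], [61.5, [0, 0, -0.006], [0, 0, 0]], [61.5, [0, 0, -0.006], [0, 0, 0]]])

```text
time: 17.08
tool_pos: [0.5427, -0.0053, 0.0017]
tool_rot: [-0.0, 0.784, 0.62, 0.0]
contact_force: [0.4, -0.8, -1.5]
gripper_width: 0.721
grasp_force: 10.3
```

```bash
python3 wr.py
```

```text
44576 normal [0.028 0.006 1.   ] rect ((14.414131164550781, 0.14618682861328125), (62.72848129272461, 125.61396026611328), 77.30123901367188)
corners [[-30.1, -9.2, 33.4], [-31.1, -134.8, 34.2], [31.6, -135.3, 32.4], [32.6, -9.7, 31.6]]
tcp [[   0.4 -120.4    1.7]] force [ 0.4 -0.8 -1.5] 10.29466062784195
```

Call:
arm_command(rows=[[61.5, [0, 0.003, -0.004], [0, 0, 0]], [61.6, [0, 0.003, -0.005], [0, 0, 0]], [61.7, [0, 0.003, -0.005], [0, 0, 0]], [61.8, [0, 0.003, -0.005], [0, 0, 0]], [61.9, [0, 0.003, -0.005], [0, 0, 0]], [62, [0, 0.003, -0.005], [0, 0, 0]], [62.3, [0, 0.003, -0.005], [0, 0, 0]], [63, [0, 0.003, -0.005], [0, 0, 0]], [66, [0, 0.003, -0.005], [0, 0, 0]], [72, [0, 0.003, -0.005], [0, 0, 0]], [80, [0, 0.003, -0.005], [0, 0, 0]], [85, [0, 0.003, -0.005], [0, 0, 0]]])

```text
time: 18.13
tool_pos: [0.5428, -0.0042, 0.0003]
tool_rot: [-0.0, 0.784, 0.62, 0.0]
contact_force: [-0.9, -0.5, 0.3]
gripper_width: 0.996
grasp_force: 0.0
```

```bash
python3 wr.py
```

```text
44809 normal [-0.001  0.001 -1.   ] rect ((-7.377829551696777, 13.17803955078125), (62.157745361328125, 126.5127182006836), 39.76393508911133)
corners [[-31.6, -134.8, 31.8], [-30.4, -8.3, 31.9], [31.7, -8.9, 31.8], [30.6, -135.4, 31.7]]
tcp [[   0.2 -119.3    0.3]] force [-0.9 -0.5  0.3] 0.0
```

Flat, aligned and centred. I'll withdraw straight up and away, then check from above.

Call:
arm_command(rows=[[85, [0, 0, 0.04], [0, 0, 0]], [85, [0, 0, 0.1], [0, 0, 0]], [85, [0, 0, 0.2], [0, 0, 0]], [85, [0, 0, 0.32], [0, 0, 0]], [85, [0, 0, 0.45], [0, 0, 0]], [85, [0, 0, 0.58], [0, 0, 0]], [85, [0, -0.13, 0.6], [0, 0, 0]], [85, [0, -0.26, 0.6], [0, 0, 0]], [85, [0, -0.39, 0.6], [0, 0, 0]], [85, [0, -0.52, 0.6], [0, 0, 0]], [85, [0, -0.65, 0.6], [0, 0, 0]], [85, [0, -0.8, 0.6], [0, 0, 0]]])

```text
time: 19.18
tool_pos: [0.5426, -0.2426, 0.1816]
tool_rot: [0.001, 0.784, 0.621, 0.0]
contact_force: [0.1, 0.5, -0.4]
gripper_width: 0.994
grasp_force: 0.0
```

Run:
```python
from h import *
from wr import corral
import cv2
f=grab('top');W=corral(cloud(f));h=cv2.cvtColor(f['color'],cv2.COLOR_RGB2HSV)
cv2.imwrite('pics/t6.png',cv2.resize(f['color'][130:290,90:310,::-1],None,fx=3,fy=3))
x,y,z=W[...,0],W[...,1],W[...,2]
m=(abs(x)<32)&(y>-152)&(y<-2)&(z>28)&(z<36)
print(cv2.minAreaRect(W[m][:,:2].astype(np.float32)),np.median(z[m]))
m=(h[...,0]>100)&(h[...,0]<130)&(h[...,1]>120)&(z>60)&(y>0)&(y<30)
print('handle',np.median(W[m],0))
```

```text
((-0.4974498748779297, -72.39453125), (140.49493408203125, 61.395023345947266), 89.53578186035156) 31.566467532369213
handle [-7.02546927 11.18553291 78.46174463]
```

View pics/t6.png

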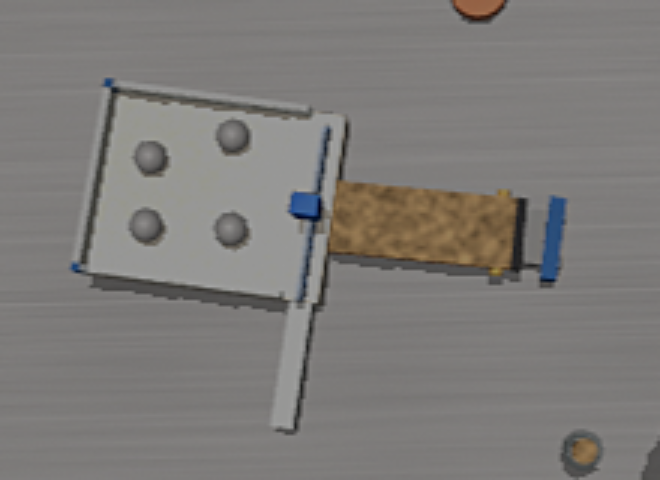

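The tile lies cork up and aligned, running from (330,215) to (525,235) and about 6 mm towards the gate, which is well inside tolerance. The gate handle at (305,205) sits about 5–6 mm open again, nudged when the tile touched it. I'll re-shut it.

Call:
arm_command(rows=[[50, [0, 0.13, 0], [0, 0, 0.02]], [50, [0.02, 0.26, 0], [0, 0, 0.047]], [50, [0.05, 0.39, 0], [0, 0, 0.047]], [50, [0.05, 0.52, 0], [0, 0, 0.047]], [50, [0.05, 0.65, 0], [0, 0, 0.047]], [50, [0.05, 0.78, 0], [0, 0, 0.047]], [50, [0.05, 0.91, 0], [0, 0, 0.047]], [50, [0.05, 0.97, 0], [0, 0, 0.047]], [50, [0.05, 1, 0], [0, 0, 0.047]], [50, [0.05, 1, 0], [0, 0, 0.047]]])

```text
time: 20.07
tool_pos: [0.5576, 0.0605, 0.181]
tool_rot: [0.0, 0.76, 0.65, 0.0]
contact_force: [0.0, 0.0, 0.5]
gripper_width: 0.584
grasp_force: 0.0
```

Call:
arm_command(rows=[[50, [0, 0.12, 0], [0, 0, 0]], [50, [0, 0.225, 0], [0, 0, 0]], [50, [0, 0.225, -0.1], [0, 0, 0]], [50, [0, 0.225, -0.16], [0, 0, 0]], [50, [0, 0.225, -0.16], [0, 0, 0]], [50, [0, 0.225, -0.16], [0, 0, 0]]])

```text
time: 20.57
tool_pos: [0.5571, 0.125, 0.1314]
tool_rot: [-0.001, 0.761, 0.648, -0.001]
contact_force: [-0.2, 0.7, 0.1]
gripper_width: 0.588
grasp_force: 0.0
```

Call:
arm_command(rows=[[50, [0, 0.005, -0.1], [0, 0, 0]], [50, [0, 0.005, -0.18], [0, 0, 0]], [50, [0, 0.005, -0.218], [0, 0, 0]], [50, [0, 0.005, -0.218], [0, 0, 0]], [25, [0, 0.005, -0.218], [0, 0, 0]], [10, [0, 0.005, -0.218], [0, 0, 0]], [10, [0, 0.005, -0.218], [0, 0, 0]], [10, [0, 0.005, -0.218], [0, 0, 0]], [10, [0, 0.005, -0.218], [0, 0, 0]]])

```text
time: 21.32
tool_pos: [0.5596, 0.1278, 0.0695]
tool_rot: [0.001, 0.761, 0.649, 0.001]
contact_force: [-0.8, -1.7, 6.1]
gripper_width: 0.163
grasp_force: 61.0
```

Call:
arm_command(rows=[[10, [0.005, -0.001, 0], [0, 0, 0]], [10, [0.01, -0.002, 0], [0, 0, 0]], [10, [0.015, -0.003, 0], [0, 0, 0]], [10, [0.02, -0.003, 0], [0, 0, 0]], [10, [0.024, -0.004, 0], [0, 0, 0]], [10, [0.024, -0.004, 0], [0, 0, 0]], [10, [0.024, -0.004, 0], [0, 0, 0]]])

```text
time: 21.9
tool_pos: [0.5646, 0.127, 0.0695]
tool_rot: [-0.001, 0.761, 0.649, -0.001]
contact_force: [-9.8, -1.7, 13.5]
gripper_width: 0.165
grasp_force: 61.8
```

Call:
arm_command(rows=[[40, [0.02, -0.003, 0], [0, 0, 0]], [40, [0.02, -0.003, 0], [0, 0, 0]], [40, [0.02, -0.003, 0], [0, 0, 0]], [40, [0.02, -0.003, 0.06], [0, 0, 0]], [40, [0.02, -0.003, 0.16], [0, 0, 0]], [40, [0.02, -0.003, 0.28], [0, 0, 0]], [40, [0.02, -0.003, 0.4], [0, 0, 0]], [40, [0.02, -0.14, 0.42], [0, 0, 0]], [40, [0.02, -0.27, 0.42], [0, 0, 0]], [40, [0.02, -0.4, 0.42], [0, 0, 0]], [40, [0.02, -0.53, 0.42], [0, 0, 0]], [40, [0.02, -0.66, 0.42], [0, 0, 0]]])

```text
time: 22.9
tool_pos: [0.5708, -0.073, 0.1933]
tool_rot: [0.001, 0.761, 0.649, 0.0]
contact_force: [1.2, -0.5, -0.9]
gripper_width: 0.468
grasp_force: 0.0
```

Call:
arm_command(rows=[[40, [0, -0.13, 0], [0, 0, 0]], [40, [0, -0.26, 0], [0, 0, 0]], [40, [0, -0.39, 0], [0, 0, 0]], [40, [0, -0.5, 0], [0, 0, 0]], [40, [0, -0.5, 0], [0, 0, 0]], [40, [0, -0.5, 0], [0, 0, 0]]])

```text
time: 23.4
tool_pos: [0.5707, -0.2229, 0.1928]
tool_rot: [-0.0, 0.762, 0.648, 0.0]
contact_force: [0.0, -0.7, 0.2]
gripper_width: 0.469
grasp_force: 0.0
```

```bash
cat > fin.py <<'E'
from h import *
from wr import corral
f=grab('top');W=corral(cloud(f));h=cv2.cvtColor(f['color'],cv2.COLOR_RGB2HSV)
cv2.imwrite('pics/t7.png',cv2.resize(f['color'][130:290,90:310,::-1],None,fx=3,fy=3))
x,y,z=W[...,0],W[...,1],W[...,2]
m=(abs(x)<32)&(y>-152)&(y<-2)&(z>28)&(z<36)
print(cv2.minAreaRect(W[m][:,:2].astype(np.float32)),np.median(z[m]))
m=(h[...,0]>100)&(h[...,0]<130)&(h[...,1]>120)&(z>60)&(y>0)&(y<30)
print('handle',np.median(W[m],0));print(monitor.state()['tool_pos'])
E
python3 fin.py
```

```text
((-1.9649219512939453, -71.7142562866211), (59.884307861328125, 140.15054321289062), 1.782619833946228) 31.662753286271958
handle [-1.57942587 10.55033406 79.23117696]
[ 0.57080816 -0.22153236  0.19272437]
```

View pics/t7.png

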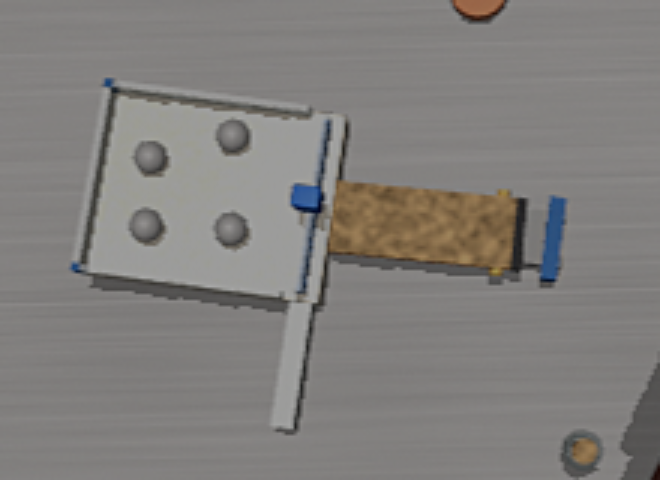

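The final view shows the gate handle shut at (306,198), all four balls in the pen, and the tile cork up and flat along the stand from (330,215) to (525,235). I'm handing in the job.

```bash
python3 -c "
from plant import manip
print(manip.job_done())"
```

```text
the job is handed in; nothing more can be done
None
```

The job is handed in, and the hand-in returned no verdict: the tile lies flat and cork side up along the stand, about 6 mm off centre towards the gate, the gate is shut again after the tile nudged it 5–6 mm open partway through, and all four balls are in the pen.

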